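Emboss a wooden plaque through a slotted guide

TASK

Lay the orange slotted guide plate squarely on the wooden plaque that lies on the sprung press bed, edges flush and long sides together, and let go of it. Then take the red-handled stamp from its stand, pass its blade straight down through the guide's slot, and press on the plaque until the bed has sunk more than half its travel. Finish while still holding the stamp upright and pressed there: do not let go or lift, keep the guide square on the plaque, and do not disturb the mug, the jar or the pile of finished plaques.

Things in the scene. Friction and masses are not known exactly. Their poses are not given: they have to be found in the camera images.
- guide: Loose orange plastic plate, 120 (x) x 60 (y) x 18 (z) mm, about 150 g, lying flat on the table at the start. Origin: centre of its underside, z up. A slot goes right through its middle: 46 mm along its x by 14 mm along its y, centred on the origin. Grip it across the 60 mm width. It is symmetric: a half turn about z makes no difference.
- plaque: Loose wooden plaque, 120 (x) x 60 (y) x 12 (z) mm, about 80 g, lying flat on the press bed, roughly centred. Origin: centre of its underside, z up; same outline as the guide.
- bed_top (a point): Centre of the top face of the press bed, an aluminium plate 130 (x) x 70 (y) x 10 (z) mm standing on springs over a fixed blue base 170 x 110 x 26 mm. z up; x is the long side. At rest the top face is 50 mm above the table; it sinks as the bed is pressed.
- bed (a joint): How far the press bed is pressed down: 0 at rest, 0.012 m at its lower stop. Spring: it starts to move under about 5 N (the plaque and guide alone do not sink it) and then takes 0.9 N per mm, about 16 N at the stop; it springs back when released.
- stamp: Stamp, about 220 g, 95 mm tall, upright in its stand, foot 10 mm above the table. Origin: middle of the foot's lowest line, z up. Steel blade 44 (x) x 12 (y) mm, z = 0 to 50 mm, foot and lower ends rounded (radius 6 mm). Red handle block 50 (x) x 22 (y) mm, z = 50 to 95 mm: grip across y at about z = 72 mm. Goes through the slot x along x, either way round, 1 mm play a side.
- stand: Fixed dark wooden block 80 (x) x 50 (y) x 30 (z) mm on the table with a pocket 20 mm deep that holds the stamp's blade upright with 1.5 mm play each side. Origin: centre of its underside; same yaw as the stamp within a few degrees. Lift the stamp straight up at least 25 mm to free it.
- mug: White mug with a handle, 80 mm across, 95 mm high, a bystander. Origin: centre of its underside.
- jar: Glass jar with a white cap, 72 mm across, 100 mm high, a bystander. Origin: centre of its underside.
- done_pile: Pile of three finished plaques, 120 x 60 x 36 mm, a bystander. Origin: centre of its underside.
Things that resemble listed ones, but are neither listed nor needed, are in the scene too. Several things look just like the guide: the one meant starts farthest to the robot's right. There is more than one size of the stamp; the job needs the larger.

How it is judged:
By the outcome, as a careful person would: the job done as asked, in the order asked, and still so for the second after the job is handed in, while the arm keeps its last pose, push and grip.
It also fails if it takes over 56 s, if anything falls off the work surface, if the arm or the gripper's body presses on something with over 40 N, if the wrist force passes 120 N, or if a joint passes its speed limit or range.

ROBOT

A 6-joint arm with a two-finger parallel gripper is mounted at the origin on the work surface. World frame = base frame: x ahead of the robot, y to its left, z up, the work surface at z = 0. Lengths are in m, angles in rad, forces in N, time in s.
With the tool pointing down it reaches from about 0.35 to 0.925 m from the base axis. Payload 6.4 kg.
Tool frame: the origin (TCP) lies at the very end of the fingers, on their centre line; the grasp point (between the pads) lies 19 mm behind it (manip.grasp_offset is the distance from the TCP to the grasp point, in m); z points along the fingers, y is the line along which they close (so a half turn about z gives the same grasp; the last joint's range is limited). The gripper opens to 85 mm and grips with 20 to 120 N. Pads are 22 mm wide; open, the fingers measure 114 mm over their backs; the gripper's body (76 mm by 85 mm) begins 54 mm behind the grasp point. The pads swing forward as they close: fully open they stand 13 mm farther back than shut.
Start: joints at [1.141, 0.245, 1.558, -0, 1.339, -0.174], TCP at [0.164, 0.629, 0.202] pointing down, gripper open.
Joint ranges: [-3.13, 3.13], [-1.02, 2.26], [0.13, 2.54], [-0.95, 4.09], [0.21, 2.88], [-2.74, 2.74]. Speed limits (rad/s): [2.57, 2.57, 3.14, 3.14, 3.14, 3.14].

INTERFACE

Orientations are given as a unit quaternion [w, x, y, z].
In Python, from station import manip gives the robot as it stands.
- The arm moves only by the shell command python3 -m handwheel 'ROWS' [FORCE]. ROWS is JSON, a list of rows, each a list of 7 numbers: the shift along the tool's x, y, z in units of 50 mm (1.0 is 50 mm), then the turn, a rotation vector about the tool's x, y, z in units of 6 degrees (1.0 is 6 degrees), then the opening, from 0 (shut) to 1 (fully open). A call has 1 to 20 rows; each row shifts and turns the commanded pose from where the row before left it, along the tool's axes as they then stand; what a row does not reach is not made up. A row lasts 1/10 s, in which the tool goes at most 50 mm and 8.59 degrees, less where a joint would pass 70% of its speed; a pose out of reach is approached as far as the arm can. A call is refused whole if a number of a shift passes 1 or a number of a turn 1, either way. A call with a gripper value outside its range is refused whole. The fingers move at their own pace and stop on an object; FORCE is the grip in N (left out, the last holds). Time passes only in rows, so rows that do not move let the fingers close. It gives the time, the measured TCP pose, the force, the opening and the grip force at its end, in the units of the state.
- manip.get_obs(): the state, without advancing time (a new reading comes with each control period).
- manip.camera(name): name is "scene" or "top" or "wrist"; returns a dict with "pixels" (384x512x3 uint8, blue, green, red), "z_map" (384x512 float32, m along the optical axis (not along the pixel's ray), 0 where there is no reading), "intrinsics" (3x3 intrinsics, pixels), "position" and "orientation" of the camera in the world. Camera axes: x right, y down, z forward; pixel columns grow to the right and rows downward; lengths in m; the calibration is good to about 2 mm. A picture is of the moment at which its call begins.
- manip.hand_in(): hands the job in; it is judged then, once.
The state is a dict: "t": time; "joint_pos": joint angles; "joint_vel": joint speeds; "joint_efforts": joint torques, N m; "tool_pos": TCP position; "tcp_rot": TCP orientation; "contact_force": force on the tool from outside, world axes, zero at the start; "wrist_torque": the same for the moment, N m; "finger_gap": opening from 0.0 (shut) to 1.0 (fully open); "grasp_force": force on a finger pad.
Only numpy, scipy, OpenCV 4.12 (cv2) and the standard library are available. Lean on these libraries where they do the work, as an engineer would, in place of code of your own. Each camera call takes 0.05 s, during which the arm holds its last target. There are 200 camera calls.

## Working session

There is one attempt and no reset: what is moved stays moved. The work goes in short steps, Python scripts to look and compute and a shell command to move; the robot and the scene stay as the last step left them, time stands still between calls to the robot, and variables do not carry over. Pictures are saved under pics/ and viewed, at most 10 in all, crops included, and the job is handed in when it is done.

```bash
mkdir -p pics; cat > h.py <<'E'
import numpy as np, cv2
from scipy.spatial.transform import Rotation as R
from station import manip
def rot(q): return R.from_quat([q[1],q[2],q[3],q[0]]).as_matrix()
def cloud(c):
    z=c["z_map"]; K=np.array(c["intrinsics"]); v,u=np.indices(z.shape)
    P=np.stack([(u-K[0,2])/K[0,0]*z,(v-K[1,2])/K[1,1]*z,z],-1)
    return P@rot(c["orientation"]).T+np.array(c["position"])
def ray(c,uv,h):
    K=np.array(c["intrinsics"]); uv=np.atleast_2d(uv).astype(float)
    d=np.c_[(uv[:,0]-K[0,2])/K[0,0],(uv[:,1]-K[1,2])/K[1,1],np.ones(len(uv))]@rot(c["orientation"]).T
    p=np.array(c["position"]); return p+d*((h-p[2])/d[:,2])[:,None]
E
python3 - <<'E'
from h import *
for n in("top","scene"):
    c=manip.camera(n); cv2.imwrite(f"pics/{n}0.png",cv2.resize(c["pixels"],None,fx=1.5,fy=1.5)); print(n,c["position"],rot(c["orientation"]).round(3).tolist(),c["intrinsics"])
    np.save(f"{n}.npy",c,allow_pickle=True)
print(manip.get_obs(),manip.grasp_offset)
E
```

```text
top [0.37520545 0.02696621 1.10339164] [[0.002, -0.984, 0.179], [-1.0, 0.003, 0.025], [-0.025, -0.179, -0.984]] [[398.02444911   0.         258.22334946]
 [  0.         398.02444911 191.65949891]
 [  0.           0.           1.        ]]
scene [1.16991943 0.28684011 0.53110522] [[-0.366, 0.552, -0.749], [0.93, 0.197, -0.31], [-0.023, -0.81, -0.586]] [[359.8918565    0.         254.58112908]
 [  0.         359.8918565  182.23157131]
 [  0.           0.           1.        ]]
{'t': 0.1, 'joint_pos': array([ 1.14091854e+00,  2.45780031e-01,  1.55892723e+00,  1.45867438e-05,
        1.33868951e+00, -1.74043167e-01]), 'joint_vel': array([-0.00128228, -0.00216631, -0.00218279, -0.00036379, -0.00094283,
        0.00121057]), 'joint_efforts': array([-1.68612351e-04, -4.30669284e+01, -3.27126181e+01, -1.00236839e-04,
        2.92630684e-03,  6.90844033e-06]), 'tool_pos': array([0.16419922, 0.62833296, 0.20064878]), 'tcp_rot': array([-2.75040956e-04,  1.27570365e-01,  9.91829112e-01, -8.59135613e-04]), 'contact_force': array([-0.68993785, -0.11456082,  0.10456128]), 'wrist_torque': array([ 0.00888963, -0.01676975, -0.02537099]), 'grasp_force': 0.0, 'finger_gap': 1.0025349812731215} 0.0187
```

View pics/top0.png

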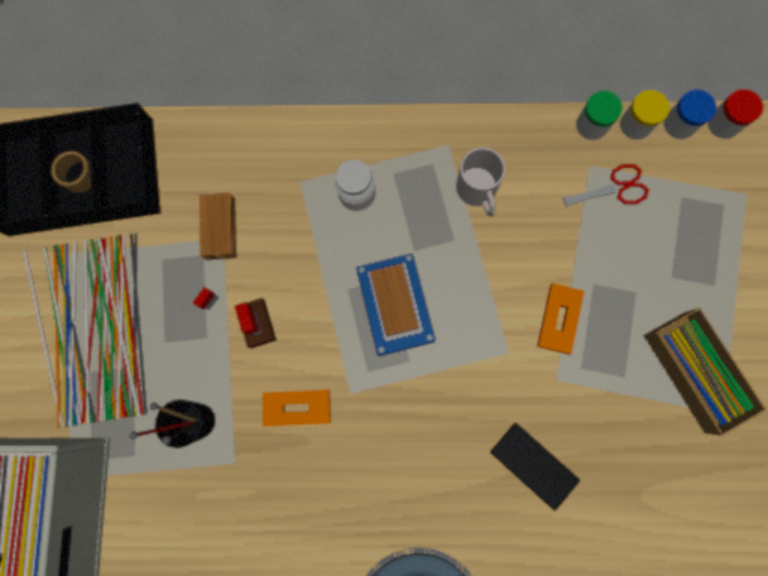

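View pics/scene0.png

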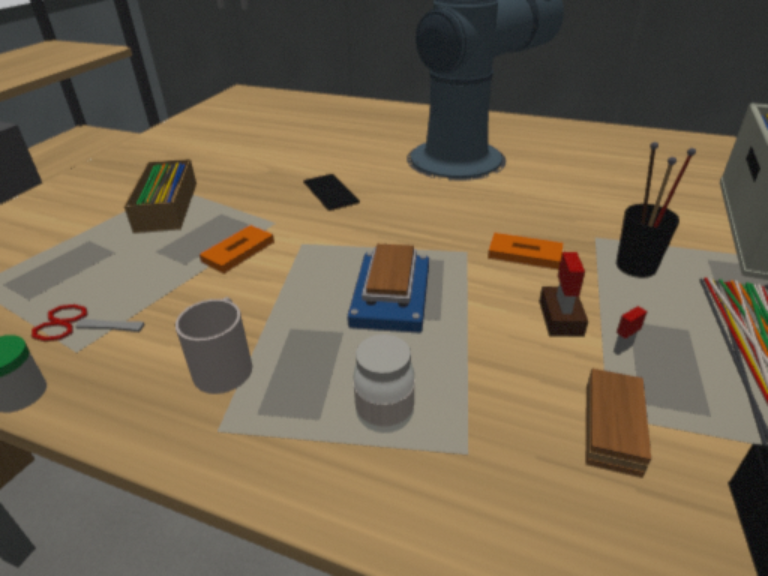

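The top view (1.5×) shows two orange guides, at (561,318) and (297,408). Image right is world −y, the robot's right, so the one at (561,318) is the guide meant. There are two red stamps: one in the dark stand at (250,320) and a smaller free one at (204,298). The one in the stand is the larger. The plaque on the bed is at (397,302), the mug at (481,177), the jar at (354,183) and the pile at (217,225).

Next I'll measure them and make one crop to confirm.

```bash
cat > m.py <<'E'
from h import *
def rect(c,mask,h,label):
    n,l=cv2.findContours(mask.astype(np.uint8),cv2.RETR_EXTERNAL,cv2.CHAIN_APPROX_NONE)[:2]
    for k in n:
        if cv2.contourArea(k)<60: continue
        p=ray(c,k[:,0,:],h)[:,:2]
        (cx,cy),(a,b),t=cv2.minAreaRect((p*1000).astype(np.float32))
        if a<b: a,b,t=b,a,t+90
        t=(t+90)%180-90
        print(label,"px",k[:,0].mean(0).round(),"ctr mm %.1f %.1f size %.1f %.1f yaw %.1f"%(cx,cy,a,b,t))
def masks(c):
    hsv=cv2.cvtColor(c["pixels"],cv2.COLOR_BGR2HSV); H,S,V=[hsv[...,i].astype(int) for i in range(3)]
    return dict(orange=(H>8)&(H<18)&(S>220)&(V>150), red=((H<6)|(H>174))&(S>190)&(V>100), blue=(H>100)&(H<118)&(S>170)&(V>60),wood=(H>5)&(H<17)&(S>100)&(S<200)&(V<175),hsv=hsv)
E
python3 - <<'E'
from m import *
c=np.load("top.npy",allow_pickle=True).item(); m=masks(c); P=cloud(c)
rect(c,m["orange"],.018,"orange");rect(c,m["red"],.105,"red");rect(c,m["blue"],.026,"blue");rect(c,m["wood"],.062,"wood62");
for n,(u,v) in dict(guide=(366,212),plaque=(264,201),stampred=(163,212),small=(136,198),pile=(144,148),stand=(174,220)).items():
    print(n,P[v,u].round(3),m["hsv"][v,u])
s=np.load("scene.npy",allow_pickle=True).item(); Q=cloud(s); m2=masks(s)
l,lab,st,ce=cv2.connectedComponentsWithStats(m2["red"].astype(np.uint8))
for i in range(1,l):
    if st[i,4]>60:
        q=Q[lab==i]; print("scene red",ce[i].round(),q.min(0).round(3),q.max(0).round(3),np.median(q,0).round(3))
a=cv2.resize(c["pixels"][180:250,345:405],None,fx=6,fy=6)[:360,:360]; b=cv2.resize(s["pixels"][150:240,350:440],(360,360))
cv2.imwrite("pics/crop.png",np.hstack([a,b]))
E
```

```text
orange px [197. 272.] ctr mm 354.9 219.4 size 118.7 57.4 yaw -86.7
orange px [374. 212.] ctr mm 515.9 -260.5 size 117.3 56.9 yaw -14.4
red px [163. 211.] ctr mm 506.5 295.9 size 46.9 19.8 yaw 18.2
red px [420. 124.] ctr mm 739.3 -366.4 size 70.9 51.5 yaw 16.0
red px [496.  70.] ctr mm 883.4 -578.2 size 60.4 59.3 yaw -38.8
blue px [468. 260.] ctr mm 387.3 -497.1 size 131.4 7.5 yaw 30.0
blue px [263. 203.] ctr mm 540.9 41.5 size 164.4 103.3 yaw 14.2
blue px [465.  71.] ctr mm 921.3 -537.5 size 67.4 65.3 yaw -50.4
wood62 px [168. 214.] ctr mm 503.0 289.8 size 84.4 55.7 yaw 18.6
wood62 px [262. 199.] ctr mm 543.8 42.7 size 117.8 57.1 yaw 14.1
wood62 px [145. 151.] ctr mm 681.5 364.6 size 123.0 63.7 yaw 3.4
guide [ 0.515 -0.239  0.017] [ 16 255 175]
plaque [0.539 0.038 0.063] [ 15 178 126]
stampred [0.505 0.295 0.105] [  0 255 141]
small [0.547 0.378 0.07 ] [  0 255 133]
pile [0.695 0.375 0.035] [ 15 184 118]
stand [0.492 0.284 0.029] [ 12 109  63]
scene red [382. 174.] [0.486 0.282 0.101] [0.532 0.312 0.106] [0.509 0.297 0.104]
scene red [492. 228.] [0.348 0.5   0.008] [0.591 0.55  0.013] [0.487 0.529 0.011]
scene red [ 44. 212.] [ 0.74  -0.439  0.002] [1.17  0.287 0.531] [ 0.776 -0.399  0.007]
scene red [422. 209.] [0.535 0.372 0.065] [0.566 0.397 0.069] [0.55  0.384 0.067]
```

View pics/crop.png

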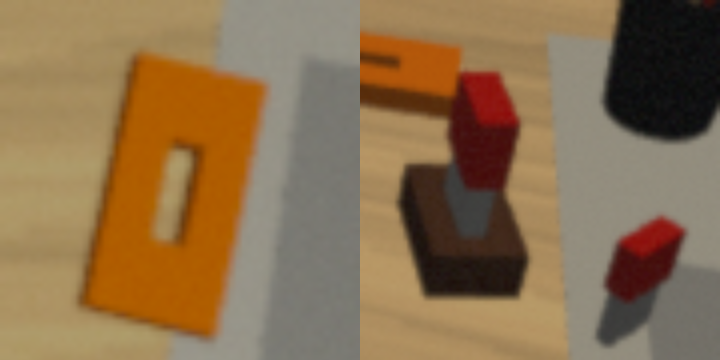

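The left crop shows the far-right guide flat, with its slot clear. The right crop shows the large stamp upright in the dark stand, and the small one standing loose to its right. This confirms both choices. The measured sizes and heights match (guide 117×57 mm at 17 mm, plaque top at 62 mm, stamp top at 105 mm). Next I'll move over the guide.

```bash
cat > go.py <<'E'
import sys
from h import *
# go.py x y z(mm, TCP) yaw(deg of tool y axis, mod 180): shifts along current tool axes in units, turn in units
x,y,z,yaw=map(float,sys.argv[1:5]); o=manip.get_obs(); M=rot(o["tcp_rot"]); d=(np.array([x,y,z])/1000-o["tool_pos"])
cur=np.degrees(np.arctan2(M[1,1],M[0,1])); dy=(yaw-cur+90)%180-90
print("t %.1f tcp"%o["t"],(o["tool_pos"]*1000).round(1),"yaw_y %.2f tilt"%cur,M[:2,2].round(4),"F",o["contact_force"].round(1),"gap %.3f grip %.1f j6 %.2f"%(o["finger_gap"],o["grasp_force"],o["joint_pos"][5]))
print("shift units",(M.T@d/.05).round(3),"turn z units %.2f"%(-dy/6), "level turn",(R.from_matrix(M.T@np.c_[[np.cos(np.radians(cur-90)),np.sin(np.radians(cur-90)),0]]*0+np.eye(3)).as_rotvec()))
E
sed -i 's/, "level turn".*$/)/' go.py
python3 -m handwheel '[[-0.47,-0.64,0,0,0,0,1],[-0.47,-0.64,0,0,0,0,1],[-0.47,-0.64,0,0,0,0,1],[-0.47,-0.64,0,0,0,0,1],[-0.47,-0.64,0,0,0,0,1],[-0.47,-0.64,0,0,0,0,1],[-0.47,-0.64,0,0,0,0,1],[-0.47,-0.64,0,0,0,0,1],[-0.47,-0.64,0,0,0,0,1],[-0.47,-0.64,0,0,0,0,1],[-0.47,-0.64,0,0,0,0,1],[-0.47,-0.64,0,0,0,0,1],[-0.47,-0.64,0,0,0,0,1],[-0.47,-0.64,0,0,0,0,1],[-0.47,-0.64,0,0,0,0,1],[-0.47,-0.64,0,0,0,0,1],[-0.47,-0.64,0,0,0,0,1],[-0.47,-0.64,0,0,0,0,1],[-0.47,-0.64,0,0,0,0,1],[-0.47,-0.64,0,0,0,0,1]]'
python3 go.py 516 -260.5 200 75.6
```

```text
t: 2.1
tool_pos: [0.4573, -0.1108, 0.2013]
tcp_rot: [-0.0, 0.128, 0.992, 0.0]
contact_force: [0.4, 0.7, 0.1]
finger_gap: 0.997
grasp_force: 0.0
t 2.1 tcp [ 457.3 -110.8  201.3] yaw_y 75.31 tilt [-0.0004  0.0003] F [0.4 0.7 0.1] gap 0.997 grip 0.0 j6 -1.79
shift units [-1.894 -2.598  0.025] turn z units -0.05
```

```bash
python3 -m handwheel '[[-0.47,-0.65,0,0,0,0,1],[-0.47,-0.65,0,0,0,0,1],[-0.47,-0.65,0,0,0,0,1],[-0.48,-0.65,0,0,0,-0.05,1],[0,0,0,0,0,0,1],[0,0,0,0,0,0,1]]'
python3 - <<'E'
from m import *
c=manip.camera("wrist"); cv2.imwrite("pics/w1.png",c["pixels"]); m=masks(c); rect(c,m["orange"],.018,"w orange"); print(c["position"])
np.save("w1.npy",c,allow_pickle=True)
c=manip.camera("top"); rect(c,masks(c)["orange"],.018,"top orange")
E
python3 go.py 516 -260.5 80 75.6
```

```text
t: 2.7
tool_pos: [0.5154, -0.2591, 0.2008]
tcp_rot: [-0.001, 0.126, 0.992, 0.001]
contact_force: [0.2, 1.0, -0.2]
finger_gap: 1.004
grasp_force: 0.0
[ 0.44531985 -0.24223112  0.37426571]
top orange px [197. 272.] ctr mm 354.9 219.0 size 119.0 57.2 yaw -87.2
top orange px [371. 212.] ctr mm 516.2 -258.1 size 118.0 52.5 yaw -14.2
t 2.8 tcp [ 515.3 -257.9  201.2] yaw_y 75.68 tilt [-0.0008  0.0009] F [ 0.5  0.1 -0.1] gap 1.000 grip 0.0 j6 -1.98
shift units [-0.028 -0.048  2.425] turn z units 0.01
```

View pics/w1.png

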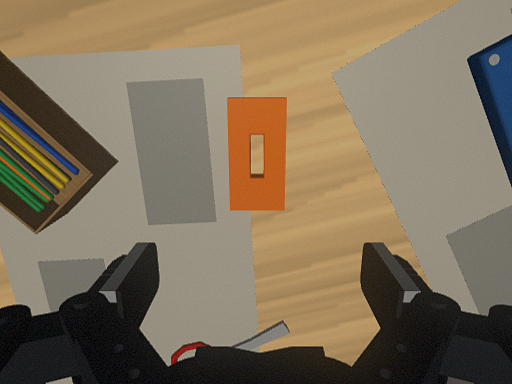

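The wrist view shows the guide at (257,153) with its slot at (257,154), both fully visible. The orange mask needs a looser threshold for this camera.

```bash
python3 - <<'E'
from m import *
c=np.load("w1.npy",allow_pickle=True).item(); hsv=masks(c)["hsv"]; print(hsv[120,257],hsv[209,257],hsv[207,257],hsv[100,240])
H,S,V=[hsv[...,i].astype(int) for i in range(3)]
m=(H>4)&(H<18)&(S>195)&(V>120); rect(c,m,.018,"w")
P=cloud(c); print(P[120,257],P[110:118,240:270].reshape(-1,3).mean(0))
sl=np.zeros_like(m); sl[130:182,245:270]=~m[130:182,245:270]; rect(c,sl,.018,"slot")
E
```

```text
[ 12 211 191] [ 12 228 186] [ 12 213 187] [ 12 207 191]
w px [ 24. 178.] ctr mm 477.4 -509.7 size 65.2 3.3 yaw 29.1
w px [257. 153.] ctr mm 515.2 -262.7 size 118.6 59.6 yaw -14.4
[ 0.47893424 -0.25291556  0.0186168 ] [ 0.47186224 -0.25365277  0.02048537]
slot px [257. 156.] ctr mm 515.0 -262.8 size 46.0 13.9 yaw -14.4
```

Wrist and slot agree on the guide: centre (515.2, −262.7), yaw −14.4°. Next I'll descend and grip it.

```bash
python3 -m handwheel '[[-0.02,-0.09,0.6,0,0,0,1],[0,0,0.7,0,0,0,1],[0,0,0.7,0,0,0,1],[0,0,0.7,0,0,0,1],[0,0,0.6,0,0,0,1],[0,0,0.4,0,0,0,1],[0,0,0.2,0,0,0,1],[0,0,0.08,0,0,0,1],[0,0,0,0,0,0,1],[0,0,0,0,0,0,0],[0,0,0,0,0,0,0],[0,0,0,0,0,0,0],[0,0,0,0,0,0,0],[0,0,0,0,0,0,0],[0,0,0,0,0,0,0],[0,0,0,0,0,0,0]]' 40
python3 go.py 515.2 -262.7 2 75.6
```

```text
t: 4.4
tool_pos: [0.5156, -0.2635, 0.0027]
tcp_rot: [-0.0, 0.125, 0.992, 0.0]
contact_force: [0.5, -0.1, 0.6]
finger_gap: 0.002
grasp_force: 0.0
t 4.4 tcp [ 515.6 -263.5    2.7] yaw_y 75.64 tilt [-0.0001  0.    ] F [ 0.5 -0.1  0.6] gap 0.002 grip 0.0 j6 -1.99
shift units [0.012 0.014 0.014] turn z units 0.01
```

```bash
python3 - <<'E'
from m import *
c=manip.camera("wrist"); cv2.imwrite("pics/w2.png",c["pixels"])
s=manip.camera("scene"); cv2.imwrite("pics/s2.png",cv2.resize(s["pixels"][90:210,90:250],(640,480)))
E
```

```text
(no output)
```

View pics/w2.png

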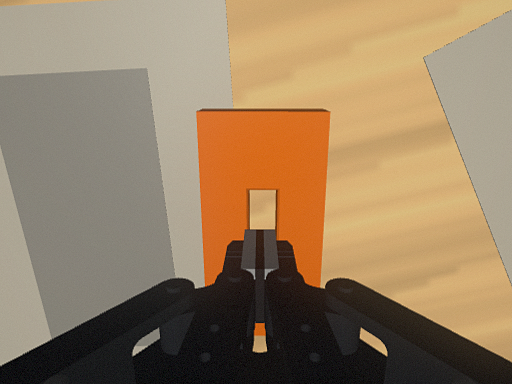

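View pics/s2.png

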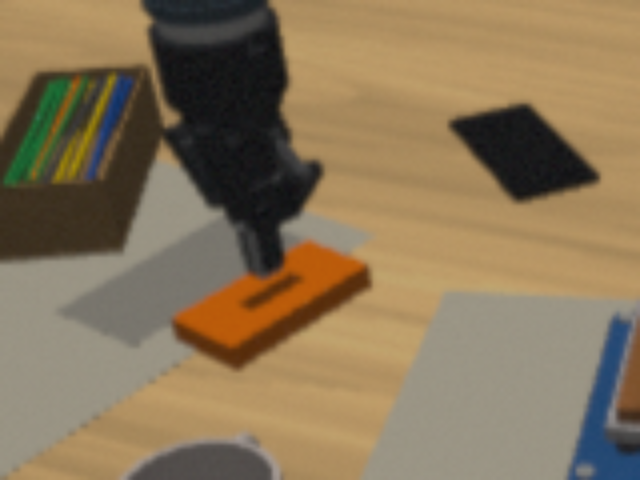

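The wrist view shows the fingers shut above the slot, with tips near (260,235). The scene crop shows the guide still flat, with the fingers ending around its slot. The guide was not gripped, so I'll measure the tip heights.

```bash
python3 - <<'E'
from m import *
c=manip.camera("wrist"); P=cloud(c)
for v in range(215,300,8): print(v,[tuple((P[v,u]*1000).round().astype(int)) for u in (230,255,265,300)])
hsv=masks(c)["hsv"];H,S,V=[hsv[...,i].astype(int) for i in range(3)]
m=(H>4)&(H<18)&(S>195)&(V>120); e=np.argwhere(m[110:235]); print((P[120:180,220:300].reshape(-1,3)*1000).mean(0))
# edges
for v in (125,180): 
    us=np.where(m[v])[0]; us=us[(us>150)&(us<380)]; print(v,ray(c,[[us.min(),v],[us.max(),v]],.018).round(4).tolist())
E
```

```text
215 [(np.int64(501), np.int64(-276), np.int64(19)), (np.int64(511), np.int64(-266), np.int64(2)), (np.int64(513), np.int64(-260), np.int64(1)), (np.int64(510), np.int64(-242), np.int64(19))]
223 [(np.int64(506), np.int64(-277), np.int64(19)), (np.int64(516), np.int64(-267), np.int64(2)), (np.int64(517), np.int64(-262), np.int64(0)), (np.int64(514), np.int64(-243), np.int64(19))]
231 [(np.int64(510), np.int64(-278), np.int64(19)), (np.int64(504), np.int64(-263), np.int64(40)), (np.int64(505), np.int64(-259), np.int64(40)), (np.int64(518), np.int64(-244), np.int64(19))]
239 [(np.int64(514), np.int64(-279), np.int64(18)), (np.int64(503), np.int64(-263), np.int64(48)), (np.int64(505), np.int64(-259), np.int64(48)), (np.int64(522), np.int64(-245), np.int64(19))]
247 [(np.int64(505), np.int64(-274), np.int64(47)), (np.int64(504), np.int64(-263), np.int64(54)), (np.int64(505), np.int64(-259), np.int64(55)), (np.int64(527), np.int64(-246), np.int64(19))]
255 [(np.int64(505), np.int64(-274), np.int64(54)), (np.int64(504), np.int64(-263), np.int64(62)), (np.int64(505), np.int64(-259), np.int64
[... 475 characters left out ...]
, np.int64(80)), (np.int64(508), np.int64(-264), np.int64(71)), (np.int64(508), np.int64(-261), np.int64(71)), (np.int64(507), np.int64(-249), np.int64(79))]
287 [(np.int64(501), np.int64(-270), np.int64(83)), (np.int64(511), np.int64(-265), np.int64(70)), (np.int64(509), np.int64(-261), np.int64(75)), (np.int64(506), np.int64(-249), np.int64(84))]
295 [(np.int64(501), np.int64(-270), np.int64(87)), (np.int64(515), np.int64(-266), np.int64(70)), (np.int64(510), np.int64(-261), np.int64(79)), (np.int64(505), np.int64(-250), np.int64(89))]
[ 473.61407998 -253.60476163   19.76481228]
125 [[0.4559, -0.2784, 0.018], [0.4706, -0.2206, 0.018]]
180 [[0.4811, -0.2847, 0.018], [0.4958, -0.227, 0.018]]
```

```bash
python3 - <<'E'
from m import *
c=manip.camera("scene"); P=cloud(c)*1000; V=c["pixels"].max(2)
for v in range(140,166,2): print(v,[(V[v,u],*P[v,u].round().astype(int).tolist()) for u in (152,155,158)])
o=manip.get_obs(); w=manip.camera("wrist"); M=rot(o["tcp_rot"]); print("cam in tool",(M.T@(w["position"]-o["tool_pos"])).round(4),(M.T@rot(w["orientation"])).round(3).tolist())
E
```

```text
140 [(np.uint8(18), 532, -251, 96), (np.uint8(31), 506, -264, 79), (np.uint8(26), 539, -227, 104)]
142 [(np.uint8(20), 531, -253, 89), (np.uint8(33), 522, -251, 84), (np.uint8(23), 537, -230, 96)]
144 [(np.uint8(25), 529, -256, 81), (np.uint8(22), 534, -243, 87), (np.uint8(23), 538, -230, 91)]
146 [(np.uint8(28), 528, -259, 75), (np.uint8(26), 534, -244, 81), (np.uint8(27), 537, -232, 85)]
148 [(np.uint8(54), 528, -260, 69), (np.uint8(29), 524, -254, 67), (np.uint8(25), 518, -250, 65)]
150 [(np.uint8(59), 526, -263, 61), (np.uint8(26), 525, -254, 62), (np.uint8(27), 516, -252, 57)]
152 [(np.uint8(56), 527, -264, 55), (np.uint8(30), 525, -255, 56), (np.uint8(25), 519, -251, 53)]
154 [(np.uint8(46), 528, -264, 50), (np.uint8(36), 525, -257, 50), (np.uint8(27), 517, -254, 45)]
156 [(np.uint8(48), 528, -265, 44), (np.uint8(47), 1170, 287, 531), (np.uint8(30), 520, -253, 42)]
158 [(np.uint8(124), 524, -270, 34), (np.uint8(67), 525, -260, 37), (np.uint8(127), 519, -256, 34)]
160 [(np.uint8(187), 509, -285, 16), (np.uint8(167), 507, -276, 16), (np.uint8(150), 504, -269, 16)]
162 [(np.uint8(184), 520, -277, 17), (np.uint8(149), 517, -270, 17), (np.uint8(90), 508, -267, 12)]
164 [(np.uint8(124), 526, -274, 15), (np.uint8(91), 517, -271, 11), (np.uint8(151), 507, -270, 5)]
cam in tool [ 0.0723 -0.0009 -0.1733] [[0.001, -0.959, -0.283], [1.0, 0.001, 0.0], [-0.0, -0.283, 0.959]]
```

Both cameras put the real fingertips at about z = 36 mm, while the state reports 2.7 mm. The reported TCP therefore lies roughly 34 mm beyond the actual tips. I'll open, go lower in steps and measure the tips again.

```bash
python3 -m handwheel '[[0,0,0,0,0,0,1],[0,0,0,0,0,0,1],[0,0,0,0,0,0,1],[0,0,0,0,0,0,1],[0,0,0,0,0,0,1],[0,0,0,0,0,0,1],[0,0,0.2,0,0,0,1],[0,0,0.2,0,0,0,1],[0,0,0.1,0,0,0,1],[0,0,0.05,0,0,0,1],[0,0,0,0,0,0,1]]'
python3 - <<'E'
from m import *
w=manip.camera("wrist"); P=cloud(w)*1000
o=manip.get_obs(); M=rot(o["tcp_rot"]); T=(P-o["tool_pos"]*1000)@M
d=(w["pixels"].max(2)<150)&(w["z_map"]>0)&(abs(T[...,0])<14)&(abs(abs(T[...,1])-48)<16)&(P[...,2]>5)
for s in(-1,1):
    q=T[d&(np.sign(T[...,1])==s)]; z=P[d&(np.sign(T[...,1])==s)][:,2]; k=np.argsort(z)[:60]; print(s,len(q),np.percentile(z,[0,1,3,10]).round(1),q[k].mean(0).round(1))
E
```

```text
t: 5.75
tool_pos: [0.5152, -0.2632, -0.0256]
tcp_rot: [-0.001, 0.125, 0.992, 0.0]
contact_force: [0.1, -0.2, -0.9]
finger_gap: 1.0
grasp_force: 0.0
-1 9550 [17.7 21.2 24.6 33.3] [  0.2 -43.4 -44.3]
1 9649 [17.5 21.3 24.8 33.5] [  1.   42.1 -44.3]
```

```bash
python3 -m handwheel '[[0,0,0.07,0,0,0,1],[0,0,0.07,0,0,0,1],[0,0,0,0,0,0,0],[0,0,0,0,0,0,0],[0,0,0,0,0,0,0],[0,0,0,0,0,0,0],[0,0,0,0,0,0,0],[0,0,0,0,0,0,0]]' 40
python3 go.py 515.2 -262.7 2 75.6
```

```text
t: 6.6
tool_pos: [0.5158, -0.2636, -0.0316]
tcp_rot: [0.0, 0.125, 0.992, -0.0]
contact_force: [1.0, 0.7, -0.1]
finger_gap: 0.69
grasp_force: 44.9
t 6.6 tcp [ 515.8 -263.6  -31.6] yaw_y 75.64 tilt [ 0.0004 -0.0002] F [ 1.   0.7 -0.1] gap 0.690 grip 44.9 j6 -1.99
shift units [ 0.016  0.015 -0.672] turn z units 0.01
```

```bash
python3 -m handwheel '[[0,0,-0.3,0,0,0,0],[0,0,-0.6,0,0,0,0],[0,0,-0.7,0,0,0,0],[0,0,-0.7,0,0,0,0],[0,0,-0.3,0,0,0,0],[0.1,0.6,0,0,0,0,0],[0.1,0.7,0,0,0,0,0],[0.1,0.7,0,0,0,0,0],[0.1,0.7,0,0,0,0,0],[0.1,0.7,0,0,0,0,0],[0.1,0.7,0,0,0,0,0],[0.1,0.7,0,0,0,0,0],[0.1,0.7,0,0,0,0,0],[0.17,0.57,0,0,0,0,0],[0,0,0,0,0,-0.95,0],[0,0,0,0,0,-0.95,0],[0,0,0,0,0,-0.95,0],[0,0,0,0,0,-0.95,0],[0,0,0,0,0,-0.94,0],[0,0,0,0,0,0,0]]'
cat > w.py <<'E'
from m import *
w=manip.camera("wrist"); P=cloud(w)*1000; o=manip.get_obs()
hsv=masks(w)["hsv"];H,S,V=[hsv[...,i].astype(int) for i in range(3)]
m=(H>4)&(H<18)&(S>195)&(V>120)
z=np.median(P[m][:,2]); print("orange z",z); rect(w,m,z/1000,"w orange")
b=(H>95)&(H<125)&(S>150)&(V>50); rect(w,b,.026,"w blue")
t=manip.camera("top"); mm=masks(t); rect(t,mm["wood"],.062,"top wood"); rect(t,mm["orange"],z/1000,"top orange");rect(t,mm["blue"],.026,"top blue")
import sys; cv2.imwrite(sys.argv[1],np.hstack([w["pixels"][:,60:450],t["pixels"][100:300,200:330].repeat(2,0)[:384].repeat(3,1)]))
E
python3 w.py pics/p3.png; python3 go.py 543.8 42.7 60 104.1
```

```text
t: 8.6
tool_pos: [0.5431, 0.0426, 0.0975]
tcp_rot: [-0.001, -0.123, 0.992, 0.0]
contact_force: [0.5, 0.6, -1.9]
finger_gap: 0.691
grasp_force: 44.7
orange z 148.22087060203546
w orange px [259. 233.] ctr mm 533.8 39.8 size 101.7 59.9 yaw 14.1
w orange px [502.   3.] ctr mm 430.0 93.9 size 6.8 2.3 yaw -75.9
w blue px [281.  83.] ctr mm 472.9 31.3 size 90.7 30.3 yaw -75.9
top wood px [170. 215.] ctr mm 503.8 289.8 size 82.7 54.7 yaw 18.4
top wood px [145. 151.] ctr mm 681.1 364.1 size 122.1 65.3 yaw 3.7
top orange px [192. 272.] ctr mm 356.7 205.2 size 85.8 50.3 yaw -87.7
top blue px [468. 260.] ctr mm 386.7 -496.1 size 131.3 8.1 yaw 31.4
top blue px [464.  72.] ctr mm 921.4 -535.4 size 70.8 65.6 yaw -62.3
t 8.7 tcp [543.4  42.6  97.7] yaw_y 103.97 tilt [-0.001   0.0001] F [-0.   0.1 -2.7] gap 0.689 grip 44.7 j6 -1.94
shift units [-0.009  0.     0.755] turn z units -0.02
```

View pics/p3.png

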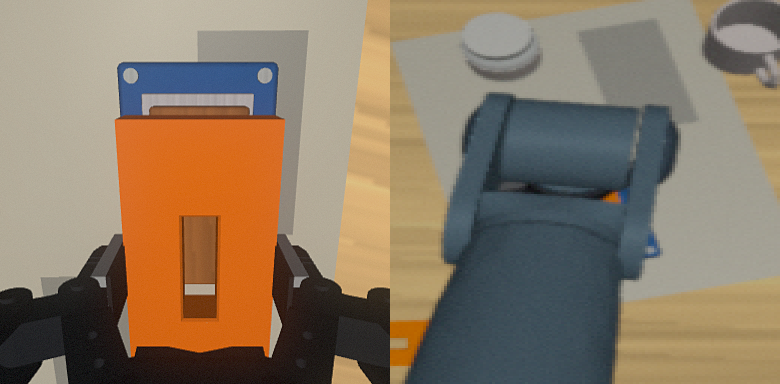

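The wrist half shows the held guide over the press, with its near end edge at row 118. The plaque end shows above it at about row 107, cols 149–249 of the crop, and the slot is at (200,268). Next I'll measure the plaque end against the guide in the wrist frame.

```bash
python3 -m handwheel '[[0,0,0.5,0,0,0,0],[0,0,0.45,0,0,0,0],[0,0,0,0,0,0,0],[0,0,0,0,0,0,0]]'
cat > w4.py <<'E'
from m import *
import sys
w=manip.camera("wrist"); o=manip.get_obs(); M=rot(o["tcp_rot"]); P=cloud(w)*1000; T=(P-o["tool_pos"]*1000)@M
hsv=masks(w)["hsv"]; H,S,V=[hsv[...,i].astype(int) for i in range(3)]
print("tcp",(o["tool_pos"]*1000).round(1),o["contact_force"].round(1))
# profile along centre column & colours
for v in range(60,150,3): print(v,hsv[v,235].tolist(),T[v,235].round(0).tolist(),P[v,235,2].round(0))
np.save("w4.npy",w,allow_pickle=True)
cv2.imwrite(sys.argv[1],cv2.resize(w["pixels"][40:240,150:370],None,fx=3,fy=3,interpolation=cv2.INTER_NEAREST))
E
python3 w4.py pics/w4.png
```

```text
t: 9.1
tool_pos: [0.5437, 0.0426, 0.0507]
tcp_rot: [-0.0, -0.122, 0.993, 0.0]
contact_force: [0.9, 0.7, -1.2]
finger_gap: 0.686
grasp_force: 44.6
tcp [544.5  42.4  51.6] [-0.3  0.6 -1.4]
60 [108, 144, 133] [86.0, -13.0, 26.0] 26.0
63 [108, 150, 143] [84.0, -13.0, 25.0] 27.0
66 [108, 148, 141] [83.0, -13.0, 25.0] 27.0
69 [108, 151, 144] [81.0, -13.0, 24.0] 27.0
72 [108, 151, 142] [80.0, -13.0, 24.0] 27.0
75 [107, 157, 143] [78.0, -14.0, 25.0] 26.0
78 [108, 152, 141] [76.0, -13.0, 23.0] 28.0
81 [108, 150, 143] [75.0, -13.0, 24.0] 28.0
84 [108, 150, 146] [73.0, -14.0, 24.0] 27.0
87 [108, 151, 144] [72.0, -14.0, 25.0] 27.0
90 [108, 148, 145] [70.0, -14.0, 24.0] 27.0
93 [109, 159, 149] [68.0, -14.0, 25.0] 27.0
96 [3, 13, 173] [68.0, -12.0, 0.0] 51.0
99 [9, 10, 174] [66.0, -12.0, 0.0] 51.0
102 [176, 12, 176] [65.0, -12.0, 0.0] 51.0
105 [0, 13, 174] [63.0, -12.0, -1.0] 52.0
108 [4, 11, 181] [62.0, -12.0, 1.0] 51.0
111 [9, 138, 83] [61.0, -12.0, -9.0] 61.0
114 [12, 163, 139] [60.0, -11.0, -11.0] 62.0
117 [10, 180, 115] [62.0, -9.0, -44.0] 96.0
120 [12, 209, 228] [61.0, -9.0, -50.0] 101.0
123 [13, 214, 225] [60.0, -9.0, -49.0] 100.0
126 [12, 211, 225] [59.0, -9.0, -50.0] 102.0
129 [12, 214, 226] [58.0, -9.0, -49.0] 101.0
132 [12, 221, 224] [57.0, -9.0, -50.0] 102.0
135 [12, 214, 225] [56.0, -9.0, -48.0] 100.0
138 [12, 219, 225] [55.0, -9.0, -50.0] 102.0
141 [12, 214, 225] [54.0, -9.0, -49.0] 100.0
144 [13, 223, 224] [52.0, -9.0, -49.0] 101.0
147 [13, 223, 225] [52.0, -9.0, -50.0] 102.0
```

View pics/w4.png

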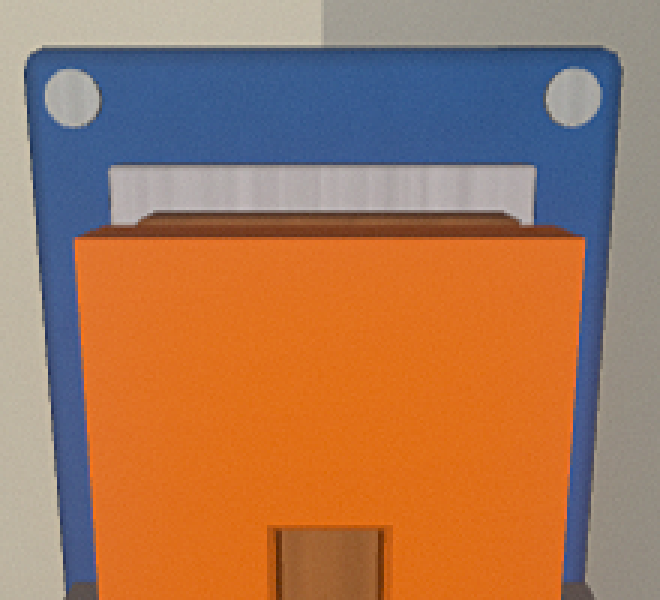

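The crop shows the guide's end edge at crop row 237, cols 75–585. The plaque's rounded-corner end is at row 213, cols 137–523, with the bed edge at row 165, cols 109–535. The plaque and guide are nearly centred laterally. I'll put numbers on this.

```bash
python3 - <<'E'
from m import *
w=np.load("w4.npy",allow_pickle=True).item(); o=manip.get_obs(); M=rot(o["tcp_rot"])
t=lambda uv,h:((ray(w,uv,h)-o["tool_pos"])*1000@M)[:,:2].round(2).tolist()
g=lambda x,y:(150+(x+.5)/3-.5,40+(y+.5)/3-.5)
zu=o["tool_pos"][2]+.0316; zt=zu+.018
print("guide top end corners",t([g(75,237),g(585,237)],zt)); print("guide bottom end corners",t([g(94,226),g(567,226)],zu))
print("slot top",t([g(267,527),g(392,527)],zt))
print("plaque end L,R (z50)",t([g(155,213),g(505,213),g(137,225),g(523,225)],.050),"top edge",t([g(155,220),g(505,220)],.062))
print("bed",t([g(109,165),g(535,165)],.050)); print("base",t([g(40,47),g(610,47)],.026))
s=w["pixels"][210:260,236:284].astype(int)
# wood seen: colour scan rows 100..118 for wood extent
hsv=masks(w)["hsv"]
for v in (110,111,112,113,114): 
    k=np.where((hsv[v,170:350,1]>90)&(hsv[v,170:350,0]<20))[0]+170; print(v,k.min(),k.max(),t([(k.min()-.5,v),(k.max()+.5,v)],.05 if v<113 else .062))
E
```

```text
guide top end corners [[61.53, -30.1], [61.58, 29.77]]
guide bottom end corners [[61.28, -31.79], [61.32, 31.67]]
slot top [[25.12, -8.15], [25.13, 7.76]]
plaque end L,R (z50) [[60.58, -28.98], [60.62, 28.85], [58.62, -32.05], [58.67, 31.93]] top edge [[60.39, -27.06], [60.43, 26.88]]
bed [[68.24, -36.12], [68.3, 33.37]]
base [[88.1, -52.24], [88.18, 50.36]]Traceback (most recent call last):
  File "<stdin>", line 14, in <module>
    return umr_minimum(a, axis, None, out, keepdims, initial, where)
ValueError: zero-size array to reduction operation minimum which has no identity
```

```bash
python3 -m handwheel '[[-0.015,0,0.2,0,0,0,0],[0,0,0.12,0,0,0,0],[0,0,0.03,0,0,0,0],[0,0,0,0,0,0,0],[0,0,0,0,0,0,0]]'
cat > e.py <<'E'
from m import *
w=manip.camera("wrist"); o=manip.get_obs(); M=rot(o["tcp_rot"]); np.save("e.npy",w,allow_pickle=True)
t=lambda uv,h:((ray(w,uv,h)-o["tool_pos"])*1000@M)[:,:2].round(2).tolist()
zu=o["tool_pos"][2]+.0316; print("underside",zu*1000)
hsv=masks(w)["hsv"].astype(int); 
for v in range(92,126): print(v,[hsv[v,u].tolist() for u in (225,295)])
for v in (105,107,109,111,113,115,117,119,121,125,130):
    k=np.where((hsv[v,160:360,1]>90)&(hsv[v,160:360,0]<20))[0]+160
    if len(k): print(v,k.min(),k.max(),(k.min()+k.max())/2)
E
python3 e.py
```

```text
t: 9.65
tool_pos: [0.5448, 0.0427, 0.0333]
tcp_rot: [0.0, -0.123, 0.992, -0.0]
contact_force: [-0.3, 0.1, -1.2]
finger_gap: 0.687
grasp_force: 44.7
underside 65.04411984350011
92 [[109, 140, 137], [109, 149, 135]]
93 [[126, 27, 96], [127, 23, 100]]
94 [[12, 17, 153], [11, 19, 150]]
95 [[3, 12, 184], [170, 13, 174]]
96 [[177, 12, 187], [0, 11, 178]]
97 [[0, 11, 186], [8, 12, 174]]
98 [[177, 12, 186], [0, 10, 174]]
99 [[7, 12, 185], [4, 10, 176]]
100 [[4, 11, 184], [0, 10, 177]]
101 [[7, 12, 185], [4, 11, 178]]
102 [[8, 15, 184], [0, 12, 174]]
103 [[4, 11, 183], [4, 12, 176]]
104 [[13, 12, 184], [0, 9, 177]]
105 [[13, 10, 185], [8, 16, 180]]
106 [[6, 14, 186], [174, 14, 179]]
107 [[3, 13, 183], [0, 10, 176]]
108 [[7, 12, 186], [6, 14, 181]]
109 [[4, 11, 187], [0, 14, 181]]
110 [[9, 21, 171], [7, 20, 165]]
111 [[11, 67, 107], [11, 68, 105]]
112 [[10, 158, 89], [12, 157, 81]]
113 [[11, 146, 129], [10, 140, 115]]
114 [[12, 161, 141], [12, 163, 128]]
115 [[11, 182, 126], [10, 181, 124]]
116 [[10, 197, 115], [10, 191, 119]]
117 [[9, 171, 122], [10, 185, 120]]
118 [[9, 178, 109], [9, 175, 109]]
119 [[11, 205, 189], [11, 201, 190]]
120 [[12, 208, 232], [12, 218, 229]]
121 [[12, 212, 230], [12, 213, 229]]
122 [[12, 208, 228], [12, 212, 228]]
123 [[12, 213, 227], [13, 217, 226]]
124 [[13, 210, 229], [12, 210, 228]]
125 [[13, 214, 226], [13, 213, 226]]
111 196 221 208.5
113 191 327 259.0
115 185 334 259.5
117 179 338 258.5
119 175 344 259.5
121 175 344 259.5
125 175 344 259.5
130 175 344 259.5
```

```bash
python3 - <<'E'
from m import *
w=np.load("e.npy",allow_pickle=True).item(); o=manip.get_obs(); M=rot(o["tcp_rot"])
t=lambda uv,h:((ray(w,uv,h)-o["tool_pos"])*1000@M)[:,:2].round(2).tolist()
zu=.0650
print("plaque bottom/top end",t([(259,110.6)],.05),t([(259,112.5)],.062)); print("guide bottom/top end",t([(259,114.6)],zu),t([(259,118.6)],zu+.018))
hsv=masks(w)["hsv"]
print("guide lat",t([(174.5,122),(344.5,122)],zu+.018)); print("plaque lat r114",t([(187.5,114),(331.5,114)],.062))
# through-slot check, blue base sides beyond guide for lateral
print(w["intrinsics"])
E
```

```text
plaque bottom/top end [[61.16, -0.69]] [[61.28, -0.69]]
guide bottom/top end [[60.68, -0.69]] [[60.83, -0.68]]
guide lat [[59.61, -30.7], [59.66, 29.71]]
plaque lat r114 [[60.64, -30.22], [60.7, 29.26]]
[[344.23524596   0.         259.36899809]
 [  0.         344.23524596 184.8001404 ]
 [  0.           0.           1.        ]]
```

```bash
python3 -m handwheel '[[0.008,0,0.04,0,0,0,0],[0,0,0.02,0,0,0,0],[0,0,0,0,0,0,0],[0,0,0,0,0,0,0]]'; python3 go.py 543.8 42.7 30 104.1
```

```text
t: 10.1
tool_pos: [0.5444, 0.0426, 0.0304]
tcp_rot: [0.0, -0.123, 0.992, -0.0]
contact_force: [-0.2, 0.8, -0.1]
finger_gap: 0.692
grasp_force: 44.9
t 10.1 tcp [544.4  42.6  30.4] yaw_y 104.08 tilt [ 0.0003 -0.    ] F [-0.2  0.8 -0.1] gap 0.692 grip 44.9 j6 -1.95
shift units [0.011 0.005 0.008] turn z units -0.00
```

```bash
python3 -m handwheel '[[0,0,0.004,0,0,0,0.72],[0,0,0,0,0,0,0.75],[0,0,0,0,0,0,0.85],[0,0,0,0,0,0,0.95],[0,0,0,0,0,0,0.95],[0,0,-0.1,0,0,0,0.95],[0,0,-0.4,0,0,0,0.95],[0,0,-0.7,0,0,0,0.95],[0,0,-0.7,0,0,0,0.95],[0,0,-0.7,0,0,0,0.95],[0.4,0,-0.7,0,0,0,0.95],[0.4,0,0,0,0,0,0.95],[0,0,0,0,0,0,0.95]]'
cat > v.py <<'E'
from m import *
w=manip.camera("wrist"); hsv=masks(w)["hsv"];H,S,V=[hsv[...,i].astype(int) for i in range(3)]
m=(H>4)&(H<18)&(S>195)&(V>120); print(np.median(cloud(w)[m][:,2])); rect(w,m,.080,"guide"); np.save("v.npy",w,allow_pickle=True)
P=cloud(w); b=(H>100)&(H<115)&(S>110)&(V>80); rect(w,b,.026,"base")
cv2.imwrite("pics/v.png",w["pixels"])
E
python3 v.py
```

```text
t: 11.4
tool_pos: [0.5049, 0.0327, 0.1965]
tcp_rot: [0.001, -0.122, 0.992, -0.0]
contact_force: [-0.3, 0.5, -0.3]
finger_gap: 0.951
grasp_force: 0.0
0.08034948955042814
guide px [260. 209.] ctr mm 543.6 42.0 size 119.1 59.7 yaw 14.1
guide px [474.  50.] ctr mm 368.1 173.3 size 79.3 49.6 yaw -87.3
base px [259. 181.] ctr mm 540.6 40.2 size 167.5 107.9 yaw 14.1
```

View pics/v.png

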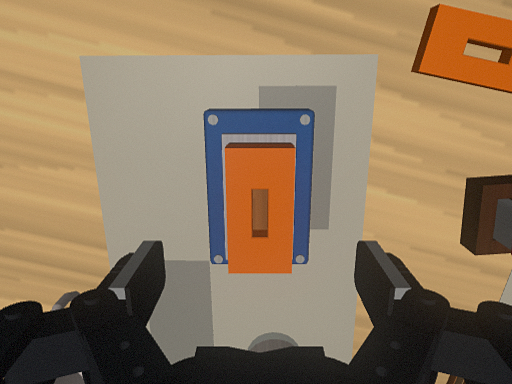

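The wrist view shows the guide lying square on the plaque at (260,209). It measures centre (543.6, 42.0), yaw 14.1° and top at 80 mm, as it should be. On to the stamp.

```bash
python3 -m handwheel '[[-0.18,0.7,0,0,0,0,1],[-0.18,0.7,0,0,0,0,1],[-0.18,0.7,0,0,0,0,1],[-0.18,0.7,0,0,0,0,1],[-0.18,0.7,0,0,0,0,1],[-0.18,0.7,0,0,0,0,1],[-0.18,0.7,0,0,0,0,1],[-0.05,0.2,0,0,0,-0.68,1],[0,0,0,0,0,0,1],[0,0,0,0,0,0,1]]'
cat > s.py <<'E'
from m import *
w=manip.camera("wrist"); hsv=masks(w)["hsv"];H,S,V=[hsv[...,i].astype(int) for i in range(3)]
r=((H<5)|(H>175))&(S>180)&(V>80); P=cloud(w)*1000
n,lab,st,ce=cv2.connectedComponentsWithStats(r.astype(np.uint8))
for i in range(1,n):
    if st[i,4]>150:
        q=P[lab==i]; q=q[q[:,2]>5]; print(ce[i].round(),st[i,4],"zmax",np.percentile(q[:,2],[5,50,98]).round(1))
        top=((lab==i)&(P[...,2]>np.percentile(q[:,2],98)-8)); rect(w,top,np.percentile(q[:,2],95)/1000,"red top"); print(hsv[(lab==i)&top].mean(0).round())
z=np.load("top.npy",allow_pickle=True).item()
E
python3 s.py; python3 go.py 506 296 33 108.2
```

```text
t: 12.45
tool_pos: [0.5068, 0.296, 0.1939]
tcp_rot: [-0.001, -0.157, 0.988, -0.0]
contact_force: [-0.2, 0.2, 0.2]
finger_gap: 0.998
grasp_force: 0.0
[478. 173.] 1155 zmax [11.4 13.1 15. ]
red top px [476. 177.] ctr mm 468.9 523.9 size 261.0 5.7 yaw 11.4
[  5. 210. 137.]
[505. 145.] 165 zmax [6.6 8.  9.7]
red top px [504. 148.] ctr mm 419.2 537.8 size 54.2 4.8 yaw 10.6
[  4. 225. 139.]
[262. 178.] 1544 zmax [104.5 105.8 107.3]
red top px [262. 178.] ctr mm 505.3 297.0 size 48.8 20.9 yaw 18.9
[  3. 207. 152.]
[335. 236.] 522 zmax [68.1 69.3 70.8]
red top px [335. 236.] ctr mm 546.1 383.4 size 34.7 15.0 yaw -35.1
[  2. 197. 150.]
[496. 279.] 253 zmax [ 9.6 11.1 12.7]
red top px [495. 281.] ctr mm 563.2 604.4 size 82.3 5.6 yaw -0.2
[  7. 208. 135.]
t 12.5 tcp [506.9 295.6 194.1] yaw_y 108.06 tilt [-0.0013 -0.0007] F [-0.3  0.1 -0.1] gap 0.999 grip 0.0 j6 -1.55
shift units [0.01  0.014 3.223] turn z units -0.02
```

```bash
python3 -m handwheel '[[0.02,0.03,0.5,0,0,-0.14,1],[0,0,0.7,0,0,0,1],[0,0,0.7,0,0,0,1],[0,0,0.6,0,0,0,1],[0,0,0.4,0,0,0,1],[0,0,0.22,0,0,0,1],[0,0,0.1,0,0,0,1],[0,0,0,0,0,0,1],[0,0,0,0,0,0,0],[0,0,0,0,0,0,0],[0,0,0,0,0,0,0],[0,0,0,0,0,0,0],[0,0,0,0,0,0,0],[0,0,0,0,0,0,0],[0,0,0,0,0,0,0],[0,0,0,0,0,0,0],[0,0,0,0,0,0,0]]' 70; python3 go.py 505.3 297 33 108.9
python3 - <<'E'
from m import *
w=manip.camera("wrist");o=manip.get_obs(); M=rot(o["tcp_rot"]); P=cloud(w)*1000; T=(P-o["tool_pos"]*1000)@M; hsv=masks(w)["hsv"]
for v in range(150,300,10): print(v,hsv[v,259].tolist(),T[v,259].round(0).tolist(),P[v,259,2].round(0))
E
```

```text
t: 14.2
tool_pos: [0.5059, 0.2975, 0.0346]
tcp_rot: [0.0, -0.165, 0.986, 0.0]
contact_force: [-1.5, 0.3, 5.8]
finger_gap: 0.25
grasp_force: 68.3
t 14.2 tcp [505.9 297.5  34.6] yaw_y 109.00 tilt [0.0007 0.0003] F [-1.5  0.3  5.8] gap 0.250 grip 68.3 j6 -1.56
shift units [ 0.014 -0.005  0.031] turn z units 0.02
150 [13, 169, 65] [40.0, -1.0, 4.0] 31.0
160 [14, 152, 87] [34.0, -1.0, 4.0] 31.0
170 [11, 154, 86] [29.0, -1.0, 4.0] 31.0
180 [12, 106, 77] [23.0, -1.0, 5.0] 30.0
190 [17, 22, 82] [21.0, -1.0, -8.0] 42.0
200 [4, 223, 88] [24.0, -1.0, -32.0] 66.0
210 [0, 192, 93] [25.0, -1.0, -46.0] 80.0
220 [3, 193, 95] [24.0, -1.0, -54.0] 89.0
230 [0, 207, 91] [25.0, -1.0, -65.0] 99.0
240 [2, 220, 139] [23.0, -1.0, -69.0] 104.0
250 [1, 223, 174] [20.0, -1.0, -70.0] 104.0
260 [1, 218, 177] [17.0, -1.0, -72.0] 107.0
270 [1, 224, 175] [13.0, -1.0, -71.0] 106.0
280 [1, 226, 175] [9.0, -1.0, -70.0] 105.0
290 [1, 223, 176] [6.0, -1.0, -72.0] 106.0
```

```bash
python3 -m handwheel '[[0,0,-0.1,0,0,0,0],[0,0,-0.3,0,0,0,0],[0,0,-0.5,0,0,0,0],[0,0,-0.6,0,0,0,0],[0,0,-0.5,0,0,0,0],[0.1,-0.58,0,0,0,0,0],[0.12,-0.65,0,0,0,0,0],[0.12,-0.65,0,0,0,0,0],[0.12,-0.65,0,0,0,0,0],[0.12,-0.65,0,0,0,0,0],[0.12,-0.65,0,0,0,0,0],[0.12,-0.65,0,0,0,0,0],[0.13,-0.6,0,0,0,0,0],[0,0,0,0,0,0.82,0],[0,0,0,0,0,0,0],[0,0,0,0,0,0,0]]'; python3 go.py 543.6 42.0 134.6 104.1
cat > b.py <<'E'
from m import *
w=manip.camera("wrist");o=manip.get_obs(); M=rot(o["tcp_rot"]); P=cloud(w)*1000; T=(P-o["tool_pos"]*1000)@M; hsv=masks(w)["hsv"];H,S,V=[hsv[...,i].astype(int) for i in range(3)]
np.save("b.npy",w,allow_pickle=True); cv2.imwrite("pics/b.png",w["pixels"][60:384,130:390].repeat(2,0)[:600].repeat(2,1))
r=((H<5)|(H>175))&(S>180)&(V>60)&(P[...,2]>100)
top=r&(T[...,2]<-64); q=T[top]; print("red top tool x,y,z range",q.min(0).round(1),q.max(0).round(1),np.median(q,0).round(1))
k=np.argwhere(top)[:,::-1]; f=cv2.minAreaRect(((ray(w,k,o["tool_pos"][2]+.0705)-o["tool_pos"])@M*1000)[:,:2].astype(np.float32)); print("red top rect (tool)",f)
g=(H>4)&(H<18)&(S>195)&(V>120)&(abs(P[...,2]-80)<6); rect(w,g,.080,"guide")
bl=(S<70)&(P[...,2]>-1)&(abs(T[...,1])<12)&(T[...,0]>5)&(T[...,0]<40)&(T[...,2]>-22)&(T[...,2]<30); q=T[bl]; print("blade",len(q), [ (z,np.median(q[abs(q[:,2]-z)<3],0).round(1).tolist(),(q[abs(q[:,2]-z)<3][:,1].min().round(1),q[abs(q[:,2]-z)<3][:,1].max().round(1))) for z in range(-20,28,6) if (abs(q[:,2]-z)<3).sum()>5])
E
python3 b.py
```

```text
t: 15.85
tool_pos: [0.543, 0.0419, 0.1342]
tcp_rot: [-0.0, -0.124, 0.992, 0.0]
contact_force: [0.3, -0.5, -2.0]
finger_gap: 0.251
grasp_force: 68.9
t 15.8 tcp [543.   41.9 134.2] yaw_y 104.19 tilt [-0.0004  0.0001] F [ 0.3 -0.5 -2. ] gap 0.251 grip 68.9 j6 -1.95
shift units [-0.013 -0.001 -0.008] turn z units 0.01
red top tool x,y,z range [ -20.1  -11.7 -173.4] [ 72.8  10.3 -64. ] [  6.4  -0.8 -71.3]
red top rect (tool) ((7.105012893676758, -0.6650753021240234), (56.00590515136719, 21.485336303710938), 0.36351051926612854)
guide px [260. 169.] ctr mm 529.7 38.4 size 91.3 59.9 yaw 14.1
blade 444 [(-20, [21.4, -0.4, -18.8], (np.float64(-6.1), np.float64(5.2))), (-14, [21.4, -0.7, -14.4], (np.float64(-6.3), np.float64(5.0))), (-8, [21.4, -0.7, -8.3], (np.float64(-6.0), np.float64(5.1))), (-2, [21.4, -0.4, -2.0], (np.float64(-6.2), np.float64(4.9))), (4, [21.4, -0.4, 4.1], (np.float64(-6.2), np.float64(5.0))), (10, [21.4, -0.4, 9.9], (np.float64(-5.9), np.float64(5.1))), (16, [21.4, -1.8, 14.4], (np.float64(-6.1), np.float64(4.7)))]
```

```bash
cat > c.py <<'E'
from m import *
w=np.load("b.npy",allow_pickle=True).item();o=manip.get_obs(); M=rot(o["tcp_rot"]); hsv=masks(w)["hsv"];H,S,V=[hsv[...,i].astype(int) for i in range(3)]
t=lambda uv,h:((ray(w,uv,h)-o["tool_pos"])*1000@M)[:,:2].round(2)
P=cloud(w)*1000
m=(H>4)&(H<20)&(S>185)&(V>150)&(abs(P[...,2]-80)<8)
# guide outline lateral/end
E=[]
for v in range(np.where(m.any(1))[0].min(),260,6):
    k=np.where(m[v])[0]
    if len(k)<30: continue
    inn=np.where(~m[v,k.min():k.max()])[0]
    s="" if len(inn)<3 else ("slot/occl",(k.min()+inn.min()),k.min()+inn.max(), t([(k.min()+inn.min()-.5,v),(k.min()+inn.max()+.5,v)],.08).tolist())
    print(v,t([(k.min()-.5,v),(k.max()+.5,v)],.08).tolist(),s)
v0=[np.where(m[:,u])[0].min() for u in range(245,275,5)]; print("end row",v0,t([(260,np.mean(v0)-.5)],.08))
for u in (254,258,262,266):
    k=np.where(~m[int(np.mean(v0))+3:,u])[0]+int(np.mean(v0))+3; print("slot +x edge",u,k[0],t([(u,k[0]-.5)],.08))
E
python3 c.py
```

```text
105 [[59.42, -29.66], [59.46, 28.4]] 
111 [[55.62, -30.44], [55.66, 29.84]] 
117 [[51.79, -29.93], [51.83, 29.99]] 
123 [[47.92, -30.07], [47.96, 29.49]] 
129 [[44.02, -30.21], [44.05, 29.64]] 
135 [[40.07, -30.36], [40.11, 29.79]] 
141 [[36.09, -30.5], [36.12, 29.95]] 
147 [[32.06, -29.98], [32.1, 29.43]] 
153 [[28.0, -30.12], [28.03, 29.59]] 
159 [[23.89, -30.27], [23.93, 29.74]] 
165 [[19.75, -30.41], [19.78, 29.9]] ('slot/occl', np.int64(250), np.int64(270), [[19.76, -7.37], [19.77, 6.86]])
171 [[15.56, -30.56], [15.59, 29.37]] ('slot/occl', np.int64(250), np.int64(270), [[15.57, -7.41], [15.58, 6.9]])
177 [[11.33, -30.02], [11.36, 29.53]] ('slot/occl', np.int64(250), np.int64(270), [[11.34, -7.44], [11.35, 6.94]])
183 [[7.05, -30.17], [7.08, 29.69]] ('slot/occl', np.int64(237), np.int64(270), [[7.06, -16.41], [7.07, 6.98]])
189 [[2.73, -30.32], [2.76, 29.85]] ('slot/occl', np.int64(248), np.int64(271), [[2.74, -8.88], [2.75, 7.72]])
195 [[-1.63, -30.47], [-1.6, 29.31]] ('slot/occl', np.int64(248), np.int64(272), [[-1.62, -8.92], [-1.61, 8.46]])
201 [[-6.04, -30.62], [-6.01, 29.47]] ('slot/occl', np.int64(237), np.int64(283), [[-6.03, -16.65], [-6.02, 16.19]])
207 [[-10.49, -30.07], [-10.46, 29.63]] ('slot/occl', np.int64(235), np.int64(285), [[-10.49, -18.13], [-10.47, 17.69]])
213 [[-15.0, -30.23], [-14.97, 29.8]] ('slot/occl', np.int64(234), np.int64(286), [[-14.99, -18.93], [-14.97, 18.5]])
end row [np.int64(105), np.int64(105), np.int64(105), np.int64(105), np.int64(105), np.int64(105)] [[59.75 -0.31]]
slot +x edge 254 161 [[22.87 -4.31]]
slot +x edge 258 161 [[22.88 -1.61]]
slot +x edge 262 146 [[33.09  1.06]]
slot +x edge 266 162 [[22.19  3.79]]
```

Slot and blade agree within about 0.5 mm in the same view. I'll descend gently into the slot.

```bash
python3 -m handwheel '[[0.006,0.004,0.3,0,0,0,0],[0,0,0.2,0,0,0,0],[0,0,0.08,0,0,0,0],[0,0,0.06,0,0,0,0],[0,0,0.04,0,0,0,0],[0,0,0,0,0,0,0]]'; python3 go.py 543.6 42.0 86.6 104.1; python3 b.py; python3 c.py | sed -n '1p;5p;8p;10,16p;$p'
```

```text
t: 16.5
tool_pos: [0.543, 0.0418, 0.0999]
tcp_rot: [-0.0, -0.123, 0.992, -0.0]
contact_force: [0.2, 0.1, -2.2]
finger_gap: 0.251
grasp_force: 69.0
t 16.5 tcp [543.   41.8  99.9] yaw_y 104.09 tilt [-0.0001 -0.    ] F [ 0.2  0.1 -2.2] gap 0.251 grip 69.0 j6 -1.95
shift units [-0.013  0.     0.266] turn z units -0.00
red top tool x,y,z range [ -20.4  -11.4 -173.1] [ 72.8  10.6 -64. ] [  6.3  -0.6 -71. ]
red top rect (tool) ((7.393331527709961, -0.3585329055786133), (55.876609802246094, 21.415742874145508), 0.2976062297821045)
guide px [260. 173.] ctr mm 523.4 36.9 size 78.1 59.9 yaw 14.1
blade 450 [(-20, [21.5, -0.6, -18.3], (np.float64(-5.8), np.float64(5.5))), (-14, [21.5, -0.6, -13.6], (np.float64(-6.0), np.float64(5.3))), (-8, [21.5, -0.1, -8.0], (np.float64(-5.7), np.float64(5.5))), (-2, [21.5, -0.1, -1.9], (np.float64(-5.9), np.float64(5.2))), (4, [21.5, -0.3, 4.0], (np.float64(-6.0), np.float64(5.3))), (10, [21.5, -0.1, 10.4], (np.float64(-5.7), np.float64(5.5))), (16, [21.5, 0.2, 14.7], (np.float64(-5.7), np.float64(5.6)))]
109 [[59.37, -28.93], [59.42, 29.31]] 
133 [[46.2, -30.04], [46.26, 29.91]] 
151 [[35.99, -29.9], [36.04, 29.8]] 
163 [[29.0, -30.19], [29.06, 30.12]] 
169 [[25.46, -29.76], [25.51, 30.27]] 
175 [[21.88, -29.91], [21.93, 29.85]] ('slot/occl', np.int64(249), np.int64(278), [[21.9, -6.7], [21.91, 10.7]])
181 [[18.26, -30.05], [18.31, 30.01]] ('slot/occl', np.int64(249), np.int64(272), [[18.28, -6.73], [18.29, 7.27]])
187 [[14.61, -30.2], [14.66, 30.17]] ('slot/occl', np.int64(249), np.int64(272), [[14.63, -6.76], [14.64, 7.31]])
193 [[10.92, -29.76], [10.97, 30.33]] ('slot/occl', np.int64(248), np.int64(272), [[10.94, -7.38], [10.95, 7.35]])
199 [[7.19, -29.91], [7.24, 29.9]] ('slot/occl', np.int64(239), np.int64(280), [[7.2, -12.74], [7.22, 12.13]])
slot +x edge 266 174 [[22.81  3.45]]
```

```bash
python3 -m handwheel '[[0,0.006,0.08,0,0,0,0],[0,0,0.08,0,0,0,0],[0,0,0.06,0,0,0,0],[0,0,0.04,0,0,0,0],[0,0,0,0,0,0,0],[0,0,0,0,0,0,0]]'; python3 go.py 543.6 42.0 78 104.1;  python3 -m handwheel '[[0,0,0.04,0,0,0,0],[0,0,0.04,0,0,0,0],[0,0,0,0,0,0,0]]'; python3 go.py 543.6 42.0 78 104.1
```

```text
t: 17.15
tool_pos: [0.543, 0.042, 0.087]
tcp_rot: [0.0, -0.123, 0.992, -0.0]
contact_force: [0.1, 0.6, -1.8]
finger_gap: 0.25
grasp_force: 69.3
t 17.1 tcp [543.  42.  87.] yaw_y 104.09 tilt [ 0.0002 -0.0001] F [ 0.1  0.6 -1.8] gap 0.250 grip 69.3 j6 -1.95
shift units [-0.012 -0.004  0.181] turn z units -0.00
t: 17.45
tool_pos: [0.5432, 0.042, 0.0834]
tcp_rot: [0.0, -0.123, 0.992, -0.0]
contact_force: [-0.3, -0.1, 3.4]
finger_gap: 0.244
grasp_force: 69.5
t 17.4 tcp [543.2  42.   83.4] yaw_y 104.09 tilt [ 0.0007 -0.0001] F [-0.3 -0.1  3.4] gap 0.244 grip 69.5 j6 -1.95
shift units [-0.007 -0.002  0.108] turn z units -0.00
```

```bash
python3 -m handwheel '[[0,0,0.06,0,0,0,0],[0,0,0.06,0,0,0,0],[0,0,0.05,0,0,0,0],[0,0,0.02,0,0,0,0],[0,0,0,0,0,0,0],[0,0,0,0,0,0,0],[0,0,0,0,0,0,0]]' 90; python3 go.py 543.6 42.0 78 104.1; python3 b.py
python3 - <<'E'
from m import *
w=manip.camera("wrist"); P=cloud(w)*1000; o=manip.get_obs(); M=rot(o["tcp_rot"]); T=(P-o["tool_pos"]*1000)@M; hsv=masks(w)["hsv"]
g=(hsv[...,0]>4)&(hsv[...,0]<18)&(hsv[...,1]>195)&(hsv[...,2]>120)&(abs(T[...,1])<35)&(T[...,0]>20)&(T[...,0]<58)
q=P[g]; print("guide top z",np.median(q[:,2]),len(q)); A=np.c_[T[g][:,:2],np.ones(len(q))]; print("slopes",np.linalg.lstsq(A,q[:,2],rcond=None)[0])
s=manip.camera("scene"); cv2.imwrite("pics/end.png",np.hstack([cv2.resize(w["pixels"][60:360,110:410],(400,400)),cv2.resize(s["pixels"][120:260,190:330],(400,400))]))
E
```

```text
t: 18.15
tool_pos: [0.5436, 0.042, 0.0751]
tcp_rot: [0.0, -0.123, 0.992, -0.0]
contact_force: [-4.1, 0.0, 10.8]
finger_gap: 0.244
grasp_force: 88.9
t 18.1 tcp [543.6  42.   75.1] yaw_y 104.09 tilt [ 0.0009 -0.0002] F [-4.1  0.  10.8] gap 0.244 grip 88.9 j6 -1.95
shift units [-0.    -0.    -0.058] turn z units -0.00
red top tool x,y,z range [ -20.7  -11.5 -173.3] [ 72.7  10.6 -64. ] [  6.2  -0.6 -71.2]
red top rect (tool) ((4.140329360961914, -0.47739601135253906), (50.15962219238281, 21.477170944213867), 0.34255021810531616)
blade 389 [(-20, [21.4, -0.7, -18.8], (np.float64(-5.9), np.float64(5.5))), (-14, [21.4, -0.2, -14.0], (np.float64(-6.1), np.float64(5.2))), (-8, [21.5, 0.1, -8.3], (np.float64(-6.2), np.float64(5.4))), (-2, [21.4, -0.7, -1.8], (np.float64(-6.0), np.float64(5.5))), (4, [21.5, -0.2, 4.2], (np.float64(-6.1), np.float64(5.2))), (10, [21.6, -1.0, 7.6], (np.float64(-5.7), np.float64(5.3)))]
guide top z 69.62317192307927 7946
slopes [-3.34161609e-02  3.55797284e-03  7.11912883e+01]
```

View pics/end.png

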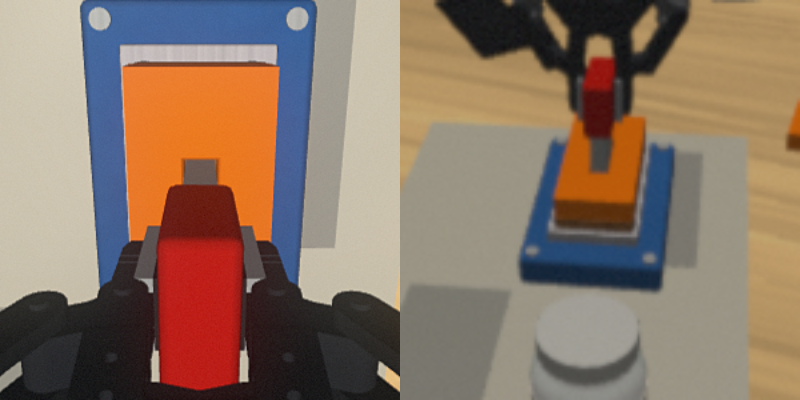

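The last view shows the blade in the slot, the guide flush over the plaque and the bed sunk (wrist left, scene right). The guide top is at 69.6 mm against 80.3 mm before. There is a 4 N sideways force, so I'll check the guide's slide and tilt.

```bash
python3 - <<'E'
from m import *
v=np.load("v.npy",allow_pickle=True).item()
def tilt(w,xc=(.5436,.042),yaw=14.1):
    P=cloud(w)*1000; a=np.radians(yaw); e=np.array([[np.cos(a),np.sin(a)],[-np.sin(a),np.cos(a)]]); L=(P[...,:2]-np.array(xc)*1000)@e.T
    hsv=masks(w)["hsv"]; g=(hsv[...,0]>4)&(hsv[...,0]<18)&(hsv[...,1]>195)&(hsv[...,2]>120)&(abs(L[...,1])<28)&(L[...,0]<-26)&(L[...,0]>-57)&(P[...,2]>55)&(P[...,2]<90)
    A=np.c_[L[g],np.ones(g.sum())]; print("slope x,y,c",np.linalg.lstsq(A,P[g][:,2],rcond=None)[0].round(4))
    b=(hsv[...,0]>100)&(hsv[...,0]<115)&(hsv[...,1]>100)&(hsv[...,2]>80)&(P[...,2]<40)&(abs(L[...,1])<50)&(L[...,0]<-66)&(L[...,0]>-82)
    A=np.c_[L[b],np.ones(b.sum())]; print("base slope",np.linalg.lstsq(A,P[b][:,2],rcond=None)[0].round(4))
tilt(v); w=manip.camera("wrist"); tilt(w)
o=manip.get_obs(); print(o["contact_force"],o["wrist_torque"])
hsv=masks(w)["hsv"]; a=np.radians(14.1)
for r in range(90,118): print(r,hsv[r,225].tolist(),hsv[r,290].tolist())
s=lambda uv,h:((ray(w,uv,h)[:,:2]-[.5436,.042])*1000@np.array([[np.cos(a),-np.sin(a)],[np.sin(a),np.cos(a)]])).round(2).tolist()
for r in range(96,112,2): print(r,"z51.5",s([(259,r)],.0515),"z41",s([(259,r)],.041),"z69.5",s([(259,r)],.0695))
E
```

```text
slope x,y,c [1.70000e-03 4.00000e-04 8.10967e+01]
base slope [-1.70000e-03  5.00000e-04  2.68934e+01]
slope x,y,c [-1.5000e-03 -3.0000e-04  6.9564e+01]
base slope [1.00000e-03 6.00000e-04 2.71761e+01]
[-4.07718887 -0.399356   10.09277452] [ 0.09780907  0.8757086  -0.05772085]
90 [109, 143, 157] [108, 149, 154]
91 [108, 148, 159] [108, 153, 157]
92 [108, 142, 142] [110, 145, 141]
93 [150, 11, 135] [158, 14, 145]
94 [14, 15, 182] [8, 16, 191]
95 [177, 13, 198] [0, 10, 204]
96 [0, 10, 201] [177, 13, 204]
97 [5, 14, 197] [173, 11, 204]
98 [3, 13, 196] [8, 10, 201]
99 [0, 9, 193] [0, 11, 203]
100 [8, 11, 191] [177, 14, 205]
101 [4, 9, 198] [0, 14, 206]
102 [0, 9, 196] [0, 11, 206]
103 [177, 13, 198] [3, 11, 203]
104 [175, 14, 198] [7, 11, 203]
105 [176, 10, 210] [176, 8, 215]
106 [0, 26, 129] [8, 29, 131]
107 [9, 159, 112] [9, 163, 105]
108 [10, 175, 121] [10, 175, 121]
109 [8, 168, 109] [7, 158, 113]
110 [12, 206, 232] [11, 203, 234]
111 [12, 201, 242] [12, 202, 241]
112 [12, 198, 238] [13, 203, 237]
113 [12, 202, 236] [12, 201, 236]
114 [12, 200, 236] [12, 203, 236]
115 [13, 204, 235] [12, 203, 236]
116 [12, 204, 236] [13, 204, 237]
117 [13, 202, 236] [12, 206, 236]
96 z51.5 [[-66.03, -0.71]] z41 [[-65.67, -0.73]] z69.5 [[-66.66, -0.7]]
98 z51.5 [[-64.96, -0.71]] z41 [[-64.53, -0.72]] z69.5 [[-65.69, -0.7]]
100 z51.5 [[-63.88, -0.71]] z41 [[-63.4, -0.72]] z69.5 [[-64.71, -0.7]]
102 z51.5 [[-62.8, -0.71]] z41 [[-62.26, -0.72]] z69.5 [[-63.72, -0.7]]
104 z51.5 [[-61.71, -0.71]] z41 [[-61.11, -0.72]] z69.5 [[-62.74, -0.69]]
106 z51.5 [[-60.62, -0.71]] z41 [[-59.97, -0.72]] z69.5 [[-61.75, -0.69]]
108 z51.5 [[-59.53, -0.71]] z41 [[-58.82, -0.72]] z69.5 [[-60.75, -0.69]]
110 z51.5 [[-58.43, -0.71]] z41 [[-57.66, -0.72]] z69.5 [[-59.76, -0.69]]
```

Guide and plaque ends are flush (both at −60.0 mm) and the guide is flat. The bed has sunk about 9–11 mm and the stamp is held upright. Handing in.

```bash
python3 -c "
from station import manip; print(manip.hand_in())"
```

```text
the job is handed in; nothing more can be done
None
```

I handed the job in at about 18 s: the guide lies flush on the plaque, and the stamp is still held upright through its slot. The bed is pressed down roughly 9–11 mm of its 12 mm travel, and a steady sideways push of about 4 N on the stamp was left as it was.

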